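# Free the rusted bolt and put the instrument cases away

## Task

Put the instrument cases away on the slide-out tray of the grey desk shelf: work its seized, rusted slide bolt free with short strokes out and back until it runs, draw it, and pull the tray right out. Stack all the black cases and, on top of them, the small cardboard carton, right way up in one square column on the tray's rubber mat, long sides along the mat's. Then push the loaded tray fully home under the shelf and shoot the bolt fully home again, leaving the coffee cup and the handheld radio where they stand.

Things in the scene. Friction and masses are not known exactly. Their poses are not given: they have to be found in the camera images.
- shelf: Grey steel desk shelf fixed on the table, place and turn vary. Origin on the table under the middle of its roof; own +y is the way its tray pulls out, z up. Roof 236 (x) x 176 (y) mm, underside 190, top 202 mm up, on 18 mm square legs at x +-105, y +-75 mm; open all round. The bolt's plate (20 mm high; its strap 42 mm) lies at own x -66 to -201, y 169 to 213 mm.
- tray (a joint): How far the tray is out, m: 0 home under the roof, 0.21 fully out along the shelf's +y. Takes about 3 N, stays where left. Steel deck 120 mm wide (x), 250 mm long, top 22 mm above the table, side rims 12 mm above that. The bolt's rod crosses in front of its front lip (lip top 44 mm above the table): it opens only with the bolt drawn over 0.046.
- tray_pull (a point): Middle of the top edge of the tray's pull: an upright plate 80 mm wide (x), 12 mm thick (y), standing up from the deck to 90 mm above the table, 160 mm in front of the mat's centre. Pinch it across its thickness. Axes as the shelf's; moves with the tray.
- tray_mat (a point): Centre of the thin dark rubber mat on the tray's deck, 22 mm above the table: where the column goes. Mat 104 (x) x 68 (y) mm. Axes as the shelf's; the cases' long sides go along x. When the tray is home it lies under the middle of the roof, when out 210 mm in front of that, clear of the roof.
- bolt (a joint): How far the rusted bolt is drawn, m: 0 home (rod across the tray's front), 0.065 fully drawn, along the shelf's -x. Friction 7 N. Seized: a first pull stops hard at 0.032 however hard; pushed back to its stop at 0.003 it then comes out to 0.039; pushed back to 0.008 it then runs right out; 15 N does every stroke, a stroke cut short does not count. After that it runs both ways (7 N).
- bolt_tab (a point): Middle of the top of the bolt's upright rusty tab: 30 mm long (shelf x), 14 mm thick (shelf y), from 34 to 86 mm above the table. Pinch it across its thickness. It moves with the bolt; with the bolt home it is at shelf x -95, y +189 mm. Axes as the shelf's.
- case1: One of two or three identical closed black instrument cases, 100 (own x) x 64 (own y) x 36 mm high, about 0.3 kg, starting flat on the table at any small turn; absent in some starts (then None). Origin: centre of its underside, z up. Grip it across the 64 mm sides.
- case2: One of two or three identical closed black instrument cases, 100 (own x) x 64 (own y) x 36 mm high, about 0.3 kg, starting flat on the table at any small turn; absent in some starts (then None). Origin: centre of its underside, z up. Grip it across the 64 mm sides.
- case3: One of two or three identical closed black instrument cases, 100 (own x) x 64 (own y) x 36 mm high, about 0.3 kg, starting flat on the table at any small turn; absent in some starts (then None). Origin: centre of its underside, z up. Grip it across the 64 mm sides.
- carton_small: The one small brown cardboard carton (taped shut, a little parts box), 86 (own x) x 60 (own y) x 30 mm high, about 0.2 kg, always there, starting flat on the table; it goes on top of the column. Origin: centre of its underside, z up. Grip it across the 60 mm sides.
- cup: Bystander: lidded paper coffee cup, 86 mm wide, 124 mm tall, full. Origin centre of its underside.
- handheld: Bystander: black handheld radio standing upright, 34 x 58 mm, 165 mm tall with its aerial. Origin centre of its underside.

How it is judged (in metres and radians):
On the way, in this order (a step that is already met when the one before it is completed fails the run):
1. the bolt is worked free and drawn clear of the tray (value of joint bolt above 0.05 m), for 0.2 s.
2. the tray is pulled right out (value of joint tray above 0.195 m), for 0.2 s.
3. all the cases, with the carton on top, stand in one square column on the mat of the pulled-out tray, let go (horizontal distance between each of case1, case2, case3, carton_small and tray_mat below 0.015 m and angle between the x axis of each of case1, case2, case3, carton_small and the x axis of tray_mat, either way round below 0.17 rad and angle between each of case1, case2, case3, carton_small's own z axis and vertical below 0.1 rad and z of carton_small in the frame of case1 above 0.03 m and z of carton_small in the frame of case2 above 0.03 m and z of carton_small in the frame of case3 above 0.03 m and contact force between the fingers and case1 below 0.05 N and linear speed of each of case1, case2, case3, carton_small below 0.03 m/s and contact force between the fingers and case2 below 0.05 N and contact force between the fingers and case3 below 0.05 N and contact force between the fingers and carton_small below 0.05 N and value of joint tray above 0.18 m), for 0.3 s.
4. the loaded tray is pushed fully home (value of joint tray below 0.01 m), for 0.2 s.
At the end, for the whole second after the job is handed in: Every case present, and the carton above them all, stands right way up (within 0.1 rad) in one column, its centre within 15 mm of the mat's centre and its long side within 0.17 rad of the mat's, at rest and let go; the tray is home within 10 mm and the bolt home within 8 mm (horizontal distance between each of case1, case2, case3, carton_small and tray_mat below 0.015 m and angle between the x axis of each of case1, case2, case3, carton_small and the x axis of tray_mat, either way round below 0.17 rad and angle between each of case1, case2, case3, carton_small's own z axis and vertical below 0.1 rad and z of carton_small in the frame of case1 above 0.03 m and z of carton_small in the frame of case2 above 0.03 m and z of carton_small in the frame of case3 above 0.03 m and contact force between the fingers and case1 below 0.05 N and linear speed of each of case1, case2, case3, carton_small below 0.03 m/s and contact force between the fingers and case2 below 0.05 N and contact force between the fingers and case3 below 0.05 N and contact force between the fingers and carton_small below 0.05 N and value of joint tray below 0.01 m and value of joint bolt below 0.008 m); the robot touches nothing.
It fails at once if the coffee cup is tipped or pushed more than 5 cm (angle between cup's own z axis and vertical above 0.4 rad or distance of cup from where it was at the start of the episode above 0.05 m).
It fails at once if the handheld radio is tipped or pushed more than 5 cm (angle between handheld's own z axis and vertical above 0.4 rad or distance of handheld from where it was at the start of the episode above 0.05 m).
Of case1, case2, case3 only 2 to 3 are there at a start; the rules pass over those that are not, and their reading is None.
At some moment in a run one of carton_small may be knocked a few centimetres aside while the robot is not near it.
Once in a run the grip may slacken for a moment while it holds something.
It also fails if it takes over 210 s, if anything falls off the work surface, if the arm or the gripper's body presses on something with over 40 N, if the wrist force passes 120 N, or if a joint passes its speed limit or range.

## Robot

A 7-joint arm with a two-finger parallel gripper is mounted at the origin on the work surface. World frame = base frame: x ahead of the robot, y to its left, z up, the work surface at z = 0. Lengths are in m, angles in degrees, forces in N, time in s.
With the tool pointing down it reaches from about 0.425 to 0.875 m from the base axis. Payload 4.7 kg.
Tool frame: the origin (TCP) lies at the very end of the fingers, on their centre line; the grasp point (between the pads) lies 19 mm behind it; z points along the fingers, y is the line along which they close (so a half turn about z gives the same grasp; the last joint's range is limited). The gripper opens to 87 mm and grips with 3 to 60 N. Pads are 19 mm wide; open, the fingers measure 117 mm over their backs; the gripper's body (75 mm by 190 mm) begins 51 mm behind the grasp point.
Start: joints at [-74.364, 18.392, -4.016, 83.108, 1.295, 78.541, -3.26], TCP at [0.166, 0.628, 0.223] pointing down, gripper open.
Joint ranges: [-163.93, 163.93], [-17.29, 119.83], [-79.2, 71.16], [3.27, 140.29], [-89.18, 269.18], [5.43, 117.66], [-154.24, 154.24]. Speed limits (degrees/s): [147.25, 147.25, 180, 180, 180, 180, 180].

## Interface

Orientations are given as [roll, pitch, yaw] about the fixed x, y, z axes, in that order (R = Rz(yaw) Ry(pitch) Rx(roll)).
In Python, from cell import telemetry, cams, env gives the robot as it stands.
- The arm moves only by the tool arm_command, never from a script. Its argument "series" is text: rows parted by semicolons, each of 5 numbers parted by spaces: the shift along the tool's x, y, z in mm, then the turn about the tool's z in rad, then the closure in counts, from 0 (fully open) to 255 (shut). A call has 1 to 20 rows; each row shifts and turns the commanded pose from where the row before left it, along the tool's axes as they then stand; what a row does not reach is not made up. A row lasts 1/12 s, in which the tool goes at most 41.7 mm and 7.16 degrees, less where a joint would pass 70% of its speed; a pose out of reach is approached as far as the arm can. A call is refused whole if a number of a shift passes 41.7 or a number of a turn 0.125, either way. A call with a gripper value outside its range is refused whole. The fingers move at their own pace and stop on an object; "squeeze" is the grip in N (left out, the last holds). Time passes only in rows, so rows that do not move let the fingers close. It gives the time, the measured TCP pose, the force, the opening and the grip force at its end, in the units of the state.
- telemetry.get_obs(): the state, without advancing time (a new reading comes with each control period).
- cams.read_camera(name): name is "side" or "top"; returns the picture (420x560x3 uint8, blue, green, red); there is no depth.
- cams.calibration(name): a dict with "K" (3x3 intrinsics, pixels), "origin" and "rotation" of the camera in the world. Camera axes: x right, y down, z forward; pixel columns grow to the right and rows downward; lengths in m; the calibration is good to about 2 mm. A picture is of the moment at which its call begins. calibration takes no time and is no camera call.
- env.sign_off(): hands the job in; it is judged then, once.
The state is a dict: "time_s": time; "qpos": joint angles; "joint_velocities": joint speeds; "effort": joint torques, N m; "tool_pos": TCP position; "tool_rot": TCP orientation; "force": force on the tool from outside, world axes, zero at the start; "wrist_torque": the same for the moment, N m; "grip_width": finger opening in m; "grasp_force": force on a finger pad.
Only numpy, scipy, OpenCV 4.12 (cv2) and the standard library are available. Lean on these libraries where they do the work, as an engineer would, in place of code of your own. Each camera call takes 0.05 s, during which the arm holds its last target. There are 200 camera calls.

## Working session

There is one attempt and no reset: what is moved stays moved. The work goes in short steps, Python scripts to look and compute and a tool call to move; the robot and the scene stay as the last step left them, time stands still between calls to the robot, and variables do not carry over. Pictures are saved under pics/ and viewed, at most 14 in all, crops included, and the job is handed in when it is done.

Besides the shell and the picture viewer there is one more tool, called by a JSON object that holds its "fn" and its "kwargs", one argument or row to a line. arm_command: Moves the arm, as the interface text tells. Its arguments: {"type":"object","properties":{"series":{"type":"string"},"squeeze":{"type":"number"}},"required":["series"]}

```bash
ls; mkdir -p pics; python3 - <<'E'
from cell import telemetry, cams, env
import cv2
o=telemetry.get_obs();print({k:o[k] for k in('time_s','tool_pos','tool_rot','grip_width','force')})
for n in('top','side'):
    cv2.imwrite(f'pics/{n}0.png',cams.read_camera(n)); c=cams.calibration(n);print(n,c)
E
```

```text
pics
{'time_s': 0.0, 'tool_pos': array([0.16623416, 0.62782554, 0.22149366]), 'tool_rot': array([-1.79893430e+02,  5.40815891e-03,  1.65174799e+02]), 'grip_width': 0.08726821882572265, 'force': array([ 1.18589432,  0.52769458, -0.57080159])}
top {'K': array([[450.58696256,   0.        , 281.01310696],
       [  0.        , 450.58696256, 204.64899956],
       [  0.        ,   0.        ,   1.        ]]), 'origin': array([0.52872175, 0.08220309, 1.46350761]), 'rotation': array([-1.76902179e+02, -1.32898294e-01, -8.90264056e+01])}
side {'K': array([[540.85597046,   0.        , 286.98739351],
       [  0.        , 540.85597046, 213.91819262],
       [  0.        ,   0.        ,   1.        ]]), 'origin': array([0.52376307, 1.4848649 , 0.98091745]), 'rotation': array([-121.75342181,   -0.43653652, -177.2754951 ])}
```

View pics/top0.png

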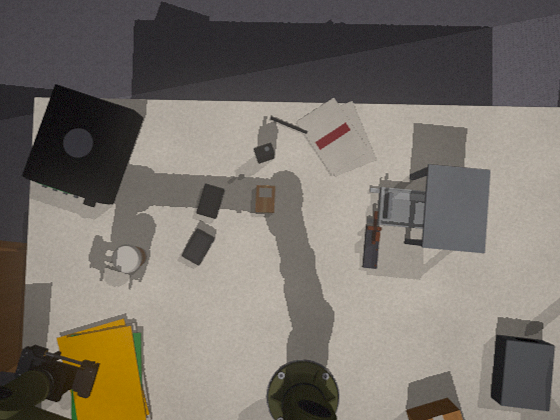

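View pics/side0.png

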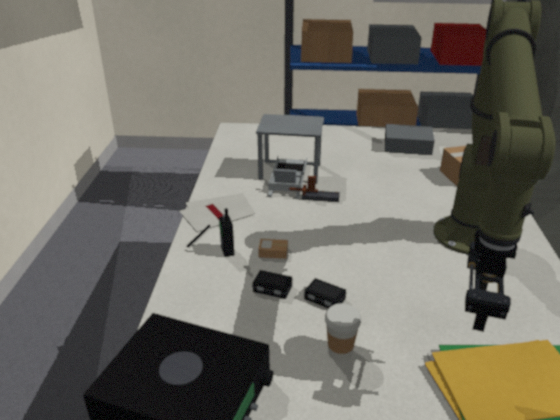

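```bash
cat >h.py <<'E'
import numpy as np, cv2
from scipy.spatial.transform import Rotation as Ro
from cell import telemetry, cams
def cal(n):
    c=cams.calibration(n); return np.array(c['K']),np.array(c['origin']),Ro.from_euler('xyz',c['rotation'],degrees=True).as_matrix()
def ray(n,uv,z):
    K,o,R=cal(n); uv=np.atleast_2d(uv).astype(float)
    d=(R@np.linalg.solve(K,np.c_[uv,np.ones(len(uv))].T)).T
    return o+d*((z-o[2])/d[:,2])[:,None]
def proj(n,p):
    K,o,R=cal(n); q=(K@R.T@(np.atleast_2d(p)-o).T).T; return q[:,:2]/q[:,2:]
def blobs(img,lo,hi,roi,amin=40):
    x0,y0,x1,y1=roi; m=np.zeros(img.shape[:2],np.uint8)
    m[y0:y1,x0:x1]=cv2.inRange(cv2.cvtColor(img,cv2.COLOR_BGR2HSV),lo,hi)[y0:y1,x0:x1]
    cs,_=cv2.findContours(m,cv2.RETR_EXTERNAL,cv2.CHAIN_APPROX_NONE)
    return [c for c in cs if cv2.contourArea(c)>amin]
E
python3 - <<'E'
from h import *
t=cv2.imread('pics/top0.png'); h=cv2.cvtColor(t,cv2.COLOR_BGR2HSV)
for n,(u,v) in dict(roof=(455,210),mat=(405,205),tab=(376,228),c1=(210,201),c2=(198,243),cart=(265,195),plate=(370,250),table=(330,220),shadow=(300,240),hh=(263,153),cup=(128,260)).items(): print(n,h[v,u],t[v,u])
for c in blobs(t,(0,0,0),(180,255,75),(170,170,235,275))+blobs(t,(5,90,60),(20,255,200),(240,180,285,220)):
    r=cv2.minAreaRect(c); print('box',r,np.round(ray('top',cv2.boxPoints(r),0.03),3).tolist())
print('base',ray('top',[(300,400)],0))
a=cv2.resize(t[135:275,350:510],None,fx=5,fy=5,interpolation=cv2.INTER_CUBIC)[:600]
cv2.imwrite('pics/shelf0.png',a)
cv2.imwrite('pics/box0.png',cv2.resize(t[130:280,170:290],None,fx=4,fy=4,interpolation=cv2.INTER_CUBIC))
E
```

```text
roof [120   2 105] [105 104 104]
mat [150   2 124] [124 123 124]
tab [ 9 98 70] [43 51 70]
c1 [ 8 19 55] [51 52 55]
c2 [15 23 67] [61 64 67]
cart [ 18  31 107] [ 94 102 107]
plate [105  14  71] [71 69 67]
table [ 15  25 183] [165 174 183]
shadow [ 16  28 117] [104 111 117]
hh [23 17 59] [55 58 59]
cup [ 16  22 174] [159 167 174]
box ((197.60000610351562, 246.20001220703125), (20.589765548706055, 32.00096130371094), 29.744882583618164) [[0.441, 0.395, 0.03], [0.53, 0.347, 0.03], [0.499, 0.289, 0.03], [0.41, 0.337, 0.03]]
box ((209.90618896484375, 200.6519775390625), (21.007680892944336, 31.446548461914062), 17.650123596191406) [[0.577, 0.353, 0.03], [0.673, 0.325, 0.03], [0.654, 0.261, 0.03], [0.558, 0.289, 0.03]]
box ((264.74658203125, 198.30860900878906), (18.086383819580078, 26.83596420288086), 3.3664605617523193) [[0.584, 0.163, 0.03], [0.67, 0.16, 0.03], [0.667, 0.102, 0.03], [0.582, 0.105, 0.03]]
base [[-0.01273526  0.00924776  0.        ]]
```

View pics/shelf0.png

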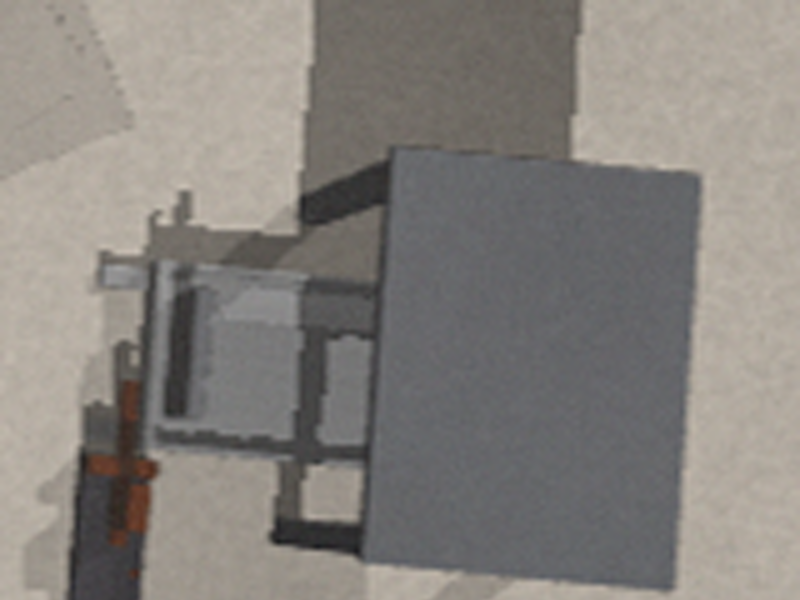

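View pics/box0.png

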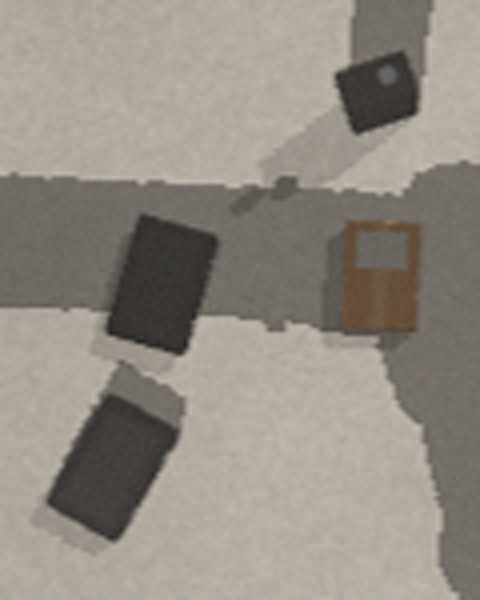

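```bash
python3 - <<'E'
from h import *
t=cv2.imread('pics/top0.png')
# roof corners, top face z=.202; order (+x,+y),(+x,-y),(-x,-y),(-x,+y)
P=ray('top',[(428.6,164.4),(490.4,169.6),(485,253),(422.4,247.4)],.202)[:,:2]
M=np.array([[118,88],[118,-88],[-118,-88],[-118,88]])/1e3
H=(P-P.mean(0)).T@M; yaw=np.arctan2(H[1,0]-H[0,1],H[0,0]+H[1,1])
c,s=np.cos(yaw),np.sin(yaw);R=np.array([[c,-s],[s,c]]);o=P.mean(0)
print('shelf',o,np.degrees(yaw),'res mm',((P-o)@R-M)*1e3)
for n,q in dict(tab=(-95,189,86),pull=(0,160,90),mat=(0,0,22),matout=(0,210,22),pullout=(0,370,90)).items():
    p=np.r_[o+R@(np.array(q[:2])/1e3),q[2]/1e3];print(n,p.round(4),np.hypot(*p[:2]).round(3),'top',proj('top',p).round(1),'side',proj('side',p).round(1))
# rusty tab / side-check
for c_ in blobs(t,(0,70,40),(14,255,255),(355,200,390,260),10): print('rust',cv2.boundingRect(c_))
for n,z,rg,roi in(('case',.036,((0,0,0),(180,255,75)),(170,170,235,275)),('carton',.03,((5,60,50),(20,255,200)),(240,180,285,220)),):
    for c_ in blobs(t,*rg,roi):
        r=cv2.minAreaRect(c_);b=ray('top',cv2.boxPoints(r),z)[:,:2];e=[b[1]-b[0],b[2]-b[1]];L=[np.linalg.norm(x) for x in e];k=int(np.argmax(L))
        print(n,b.mean(0).round(4),'long',np.degrees(np.arctan2(e[k][1],e[k][0])).round(1),np.round(L,4),np.hypot(*b.mean(0)))
for n,u,v in(('hh',264,153),('cup',128,259)):print(n,ray('top',[(u,v)],.12))
E
```

```text
shelf [ 0.59495533 -0.41223234] -4.1340803986089405 res mm [[-1.1436647  -0.82103168]
 [-0.28023193  0.49333461]
 [ 0.71964391  0.54143861]
 [ 0.70425271 -0.21374153]]
tab [ 0.5138 -0.2169  0.086 ] 0.558 top [[377.9 235.6]] side [[310.7 176.4]]
pull [ 0.6065 -0.2526  0.09  ] 0.657 top [[390.  205.4]] side [[285.1 170.1]]
mat [ 0.595  -0.4122  0.022 ] 0.724 top [[434.6 211. ]] side [[290.  167.1]]
matout [ 0.6101 -0.2028  0.022 ] 0.643 top [[369.3 205.1]] side [[283.3 193.3]]
pullout [ 0.6216 -0.0432  0.09  ] 0.623 top [[321.5 199.3]] side [[277.2 199.2]]
rust (367, 211, 15, 33)
case [0.4703 0.3411] long -28.4 [0.1003 0.0653] 0.5810013074135292
case [0.615 0.306] long -16.1 [0.0998 0.0669] 0.6868799687261559
carton [0.6251 0.1332] long -179.0 [0.0607 0.0863] 0.6391738627885014
hh [[0.75598041 0.1340706  0.12      ]]
cup [[0.43238213 0.53110252 0.12      ]]
```

```bash
cat >to.py <<'E'
import sys
from h import *
S=(np.array([.59496,-.41223]),-4.134)
def shelf(x,y):
    a=np.radians(S[1]);return S[0]+np.array([np.cos(a)*x-np.sin(a)*y,np.sin(a)*x+np.cos(a)*y])/1e3
def to(x,y,z,yaw):
    o=telemetry.get_obs();r=o['tool_rot']
    R=Ro.from_euler('xyz',[180,0,yaw],degrees=True).as_matrix()
    print('t',round(o['time_s'],2),'pos',o['tool_pos'].round(4),'rot',r.round(2),'w',round(o['grip_width'],4),'F',o['force'].round(1))
    print('turn rad',round(float(np.radians(((r[2]-yaw)+180)%360-180)),3),'shift mm (target frame)',(R.T@(np.array([x,y,z])-o['tool_pos'])*1e3).round(1))
if __name__=='__main__':
    a=sys.argv[1:]
    if a[0]=='s': p=shelf(float(a[1]),float(a[2]));print(p.round(4));to(*p,float(a[3]),float(a[4]))
    else: to(*map(float,a))
E
python3 to.py s -95 189 .25 85.87
```

```text
[ 0.5138 -0.2169]
t 0.1 pos [0.1663 0.6279 0.2216] rot [-1.7990e+02  1.0000e-02  1.6517e+02] w 0.0872 F [ 0.2 -0.3  0.3]
turn rad 1.384 shift mm (target frame) [-817.5  407.5  -28.4]
```

{"fn": "arm_command", "kwargs": {
  "series": "0 0 -8 0.1 0;0 0 -8 0.115 0;0 0 -8 0.115 0;0 0 -8 0.115 0;0 0 -8 0.115 0;0 0 -8 0.115 0;0 0 -8 0.115 0;0 0 -8 0.115 0;0 0 -8 0.115 0;0 0 -8 0.115 0;0 0 -8 0.115 0;0 0 0 0.115 0;0 0 0 0.02 0",
  "squeeze": 40
}}

```text
time_s: 1.18
tool_pos: [0.1664, 0.6284, 0.3106]
tool_rot: [180.0, -0.0, 85.6]
force: [-0.7, -0.5, -0.5]
grip_width: 0.0871
grasp_force: 0.0
```

{"fn": "arm_command", "kwargs": {
  "series": "-25 41 0 0 0;-25 41 0 0 0;-25 41 0 0 0;-25 41 0 0 0;-25 41 0 0 0;-25 41 0 0 0;-25 41 0 0 0;-25 41 0 0 0;0 0 0 0 0"
}}

```text
time_s: 1.93
tool_pos: [0.4466, 0.4253, 0.3102]
tool_rot: [179.7, 0.3, 85.1]
force: [1.3, -1.4, 0.7]
grip_width: 0.0872
grasp_force: 0.0
```

{"fn": "arm_command", "kwargs": {
  "series": "-38 6 0 0 0;-38 6 0 0 0;-38 6 0 0 0;-38 6 0 0 0;-38 6 0 0 0;-38 6 0 0 0;-38 6 0 0 0;-38 6 0 0 0;-38 6 0 0 0;-38 6 0 0 0;-38 6 0 0 0;-38 6 0 0 0;-38 6 0 0 0;-38 6 0 0 0;-38 6 0 0 0;-38 6 0 0 0;0 0 0 0 0;0 0 0 0 0"
}}

```text
time_s: 3.43
tool_pos: [0.4881, -0.1813, 0.3102]
tool_rot: [-179.9, 0.0, 85.6]
force: [0.3, 0.5, -0.1]
grip_width: 0.087
grasp_force: 0.0
```

```bash
python3 to.py s -95 189 .052 85.87
```

```text
[ 0.5138 -0.2169]
t 3.43 pos [ 0.4881 -0.1813  0.3102] rot [-1.7995e+02  4.0000e-02  8.5600e+01] w 0.087 F [ 0.3  0.5 -0.1]
turn rad -0.005 shift mm (target frame) [-33.6  28.3 258.2]
```

{"fn": "arm_command", "kwargs": {
  "series": "-34 28 0 -0.005 0;0 0 40 0 0;0 0 40 0 0;0 0 40 0 0;0 0 40 0 0;0 0 40 0 0;0 0 0 0 0"
}}

```text
time_s: 4.02
tool_pos: [0.5078, -0.2082, 0.1027]
tool_rot: [-179.2, -0.2, 86.3]
force: [-1.3, 1.9, -1.2]
grip_width: 0.0869
grasp_force: 0.0
```

```bash
python3 to.py s -95 189 .055 85.87; python3 - <<'E'
from h import *
s=cams.read_camera('side')[120:240,220:380]
cv2.imwrite('pics/s1.png',cv2.resize(s,None,fx=5,fy=5,interpolation=cv2.INTER_CUBIC))
E
```

```text
[ 0.5138 -0.2169]
t 4.02 pos [ 0.5078 -0.2082  0.1027] rot [-1.7918e+02 -1.7000e-01  8.6330e+01] w 0.0869 F [-1.3  1.9 -1.2]
turn rad 0.008 shift mm (target frame) [-8.2  6.7 47.7]
```

View pics/s1.png

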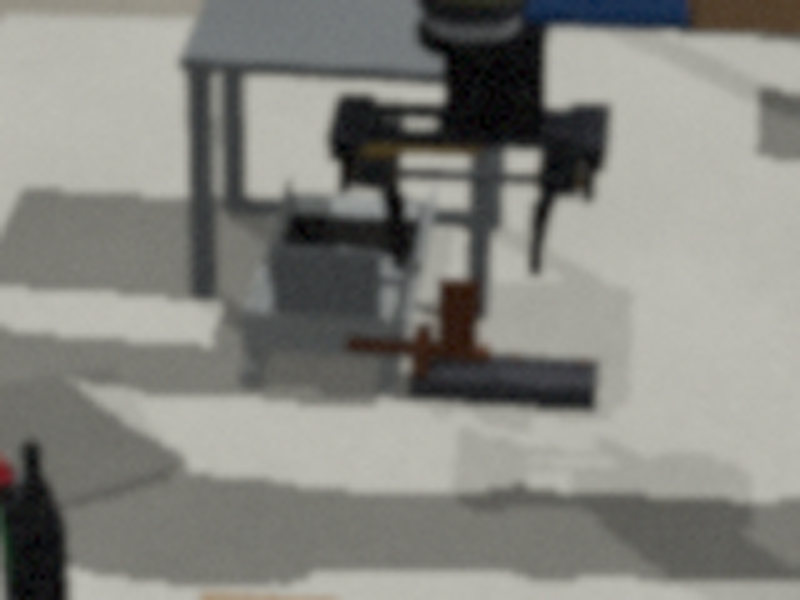

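{"fn": "arm_command", "kwargs": {
  "series": "0 0 0 0 0;-7 6 0 0 0;0 0 0 0 0;0 0 0 0 0"
}}

```text
time_s: 4.4
tool_pos: [0.5204, -0.2213, 0.1129]
tool_rot: [179.8, 0.0, 86.1]
force: [-0.4, 0.7, -0.5]
grip_width: 0.0871
grasp_force: 0.0
```

```bash
python3 to.py s -95 189 .055 85.87
```

```text
[ 0.5138 -0.2169]
t 4.4 pos [ 0.5204 -0.2213  0.1129] rot [1.7976e+02 4.0000e-02 8.6090e+01] w 0.0871 F [-0.4  0.7 -0.5]
turn rad 0.004 shift mm (target frame) [ 4.  -6.8 57.9]
```

{"fn": "arm_command", "kwargs": {
  "series": "4 -7 0 0 0;0 0 19 0 0;0 0 19 0 0;0 0 19 0 0;0 0 0 0 0;0 0 0 0 0;0 0 0 0 0;0 0 0 0 0"
}}

```text
time_s: 5.07
tool_pos: [0.5128, -0.2161, 0.0551]
tool_rot: [179.9, 0.0, 86.1]
force: [-0.2, 0.2, 0.3]
grip_width: 0.0874
grasp_force: 0.0
```

```bash
python3 to.py s -95 189 .055 85.87
```

```text
[ 0.5138 -0.2169]
t 5.07 pos [ 0.5128 -0.2161  0.0551] rot [179.86   0.    86.1 ] w 0.0874 F [-0.2  0.2  0.3]
turn rad 0.004 shift mm (target frame) [-0.7  1.1  0.1]
```

Close on the tab.

{"fn": "arm_command", "kwargs": {
  "series": "0 0 0 0 255;0 0 0 0 255;0 0 0 0 255;0 0 0 0 255;0 0 0 0 255;0 0 0 0 255;0 0 0 0 255;0 0 0 0 255;0 0 0 0 255;0 0 0 0 255",
  "squeeze": 40
}}

```text
time_s: 5.9
tool_pos: [0.5129, -0.2158, 0.0536]
tool_rot: [179.9, 0.0, 86.1]
force: [3.0, -0.5, -2.7]
grip_width: 0.0291
grasp_force: 40.0
```

{"fn": "arm_command", "kwargs": {
  "series": "0 -8 0 0 255;0 -8 0 0 255;0 -8 0 0 255;0 -6 0 0 255;0 -4 0 0 255;0 0 0 0 255;0 0 0 0 255;0 0 0 0 255"
}}

```text
time_s: 6.57
tool_pos: [0.4833, -0.2137, 0.0538]
tool_rot: [179.4, 0.2, 86.2]
force: [17.7, -4.1, -16.6]
grip_width: 0.03
grasp_force: 40.0
```

{"fn": "arm_command", "kwargs": {
  "series": "0 -3 0 0 255;0 -2 0 0 255;0 0 0 0 255;0 0 0 0 255;0 0 0 0 255"
}}

```text
time_s: 6.98
tool_pos: [0.483, -0.2137, 0.0541]
tool_rot: [178.9, 0.4, 86.2]
force: [29.5, -6.6, -31.2]
grip_width: 0.0296
grasp_force: 40.0
```

{"fn": "arm_command", "kwargs": {
  "series": "0 9 0 0 255;0 8 0 0 255;0 8 0 0 255;0 8 0 0 255;0 6 0 0 255;0 5 0 0 255;0 0 0 0 255;0 0 0 0 255;0 0 0 0 255"
}}

```text
time_s: 7.73
tool_pos: [0.514, -0.2159, 0.0534]
tool_rot: [-179.7, -0.1, 86.1]
force: [-7.1, 2.0, 6.9]
grip_width: 0.0298
grasp_force: 40.0
```

{"fn": "arm_command", "kwargs": {
  "series": "0 3 0 0 255;0 0 0 0 255;0 0 0 0 255;0 0 0 0 255"
}}

```text
time_s: 8.07
tool_pos: [0.5144, -0.2159, 0.0534]
tool_rot: [-179.4, -0.2, 86.0]
force: [-14.1, 3.1, 14.2]
grip_width: 0.0293
grasp_force: 40.0
```

{"fn": "arm_command", "kwargs": {
  "series": "0 3 0 0 255;0 0 0 0 255;0 0 0 0 255"
}}

```text
time_s: 8.32
tool_pos: [0.5147, -0.2159, 0.0532]
tool_rot: [-179.1, -0.3, 86.0]
force: [-21.1, 5.6, 20.3]
grip_width: 0.0297
grasp_force: 40.0
```

{"fn": "arm_command", "kwargs": {
  "series": "0 -8 0 0 255;0 -8 0 0 255;0 -8 0 0 255;0 -8 0 0 255;0 -8 0 0 255;0 -6 0 0 255;0 -4 0 0 255;0 -3 0 0 255;0 0 0 0 255;0 0 0 0 255;0 0 0 0 255"
}}

```text
time_s: 9.23
tool_pos: [0.4763, -0.2132, 0.0538]
tool_rot: [179.3, 0.2, 86.2]
force: [19.6, -2.6, -22.0]
grip_width: 0.0297
grasp_force: 40.0
```

{"fn": "arm_command", "kwargs": {
  "series": "0 -3 0 0 255;0 0 0 0 255;0 0 0 0 255;0 0 0 0 255"
}}

```text
time_s: 9.57
tool_pos: [0.476, -0.2132, 0.054]
tool_rot: [178.9, 0.3, 86.2]
force: [27.5, -5.7, -29.0]
grip_width: 0.0298
grasp_force: 40.0
```

{"fn": "arm_command", "kwargs": {
  "series": "0 8 0 0 255;0 8 0 0 255;0 8 0 0 255;0 8 0 0 255;0 8 0 0 255;0 5 0 0 255;0 3 0 0 255;0 0 0 0 255;0 0 0 0 255;0 0 0 0 255"
}}

```text
time_s: 10.4
tool_pos: [0.5095, -0.2155, 0.0533]
tool_rot: [-179.4, -0.2, 86.0]
force: [-14.0, 4.3, 14.4]
grip_width: 0.0296
grasp_force: 40.0
```

{"fn": "arm_command", "kwargs": {
  "series": "0 3 0 0 255;0 0 0 0 255;0 0 0 0 255"
}}

```text
time_s: 10.65
tool_pos: [0.5098, -0.2155, 0.0532]
tool_rot: [-179.1, -0.3, 86.0]
force: [-21.6, 5.7, 21.4]
grip_width: 0.0298
grasp_force: 40.0
```

{"fn": "arm_command", "kwargs": {
  "series": "0 -8 0 0 255;0 -8 0 0 255;0 -8 0 0 255;0 -8 0 0 255;0 -8 0 0 255;0 -8 0 0 255;0 -8 0 0 255;0 -6 0 0 255;0 -5 0 0 255;0 -4 0 0 255;0 0 0 0 255;0 0 0 0 255;0 0 0 0 255"
}}

```text
time_s: 11.73
tool_pos: [0.4516, -0.2114, 0.0538]
tool_rot: [179.4, 0.1, 86.2]
force: [14.5, -2.4, -15.6]
grip_width: 0.0298
grasp_force: 40.0
```

{"fn": "arm_command", "kwargs": {
  "series": "0 3 0 0 0;0 0 0 0 0;0 0 0 0 0;0 0 0 0 0;0 0 -30 0 0;0 0 -40 0 0;0 0 -30 0 255;0 0 0 0 255;0 0 0 0 255;0 0 0 0 255;0 0 0 0 255;0 0 0 0 255"
}}

```text
time_s: 12.73
tool_pos: [0.4489, -0.2113, 0.1523]
tool_rot: [-179.8, -0.0, 86.1]
force: [-0.8, -0.7, 0.2]
grip_width: 0.0376
grasp_force: 0.0
```

```bash
python3 to.py s 0 139 .06 85.87; python3 - <<'E'
from h import *
t=cams.read_camera('top')[135:275,350:510]
cv2.imwrite('pics/t2.png',cv2.resize(t,None,fx=4,fy=4,interpolation=cv2.INTER_CUBIC))
E
```

```text
[ 0.605  -0.2736]
t 12.73 pos [ 0.4489 -0.2113  0.1523] rot [-179.85   -0.     86.09] w 0.0376 F [-0.8 -0.7  0.2]
turn rad 0.004 shift mm (target frame) [-50.9 160.2  92.3]
```

View pics/t2.png

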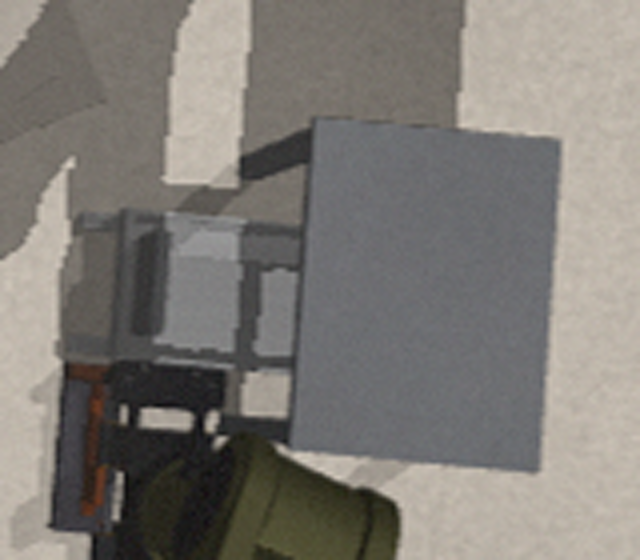

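{"fn": "arm_command", "kwargs": {
  "series": "0 40 0 0 255;0 40 0 0 255;-10 40 0 0 255;-20 40 0 -0.004 255;-21 0 0 0 255;0 0 0 0 255;0 0 0 0 255;0 0 0 0 255;0 0 0 0 255"
}}

```text
time_s: 13.53
tool_pos: [0.6033, -0.2705, 0.1535]
tool_rot: [180.0, -0.1, 86.4]
force: [-0.5, 0.1, -0.1]
grip_width: 0.0006
grasp_force: 0.0
```

```bash
python3 to.py s 0 139 .066 85.87; python3 - <<'E'
from h import *
print(telemetry.get_obs()['qpos'])
a=cams.read_camera('side')[40:210,200:360];b=cams.read_camera('top')[135:275,350:510]
a=cv2.resize(a,(480,510));b=cv2.resize(b,(320,280));c=np.zeros((510,800,3),np.uint8);c[:,:480]=a;c[:280,480:]=b
cv2.imwrite('pics/s3.png',c)
E
```

```text
[ 0.605  -0.2736]
t 13.53 pos [ 0.6033 -0.2705  0.1535] rot [ 1.7999e+02 -1.0000e-01  8.6360e+01] w 0.0006 F [-0.5  0.1 -0.1]
turn rad 0.009 shift mm (target frame) [-3.   1.9 87.5]
[-16.25729515  29.53587677  52.51699483  88.02634709 -24.06143786
  74.39913106  35.57994516]
```

View pics/s3.png

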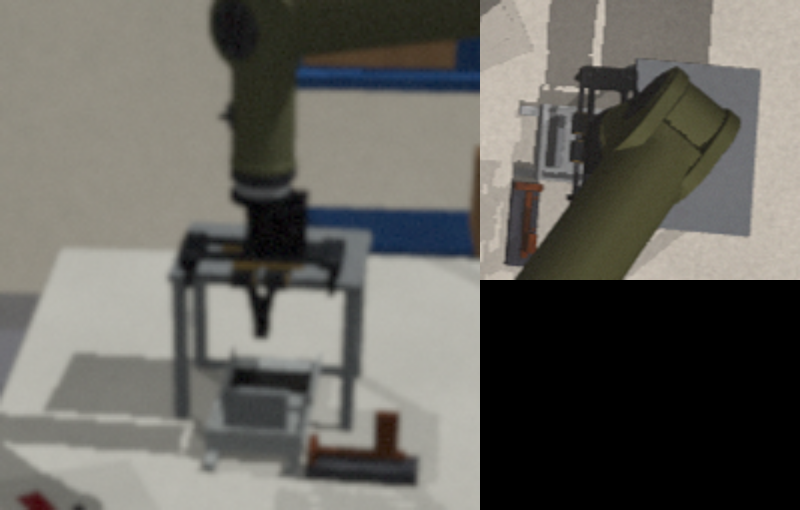

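{"fn": "arm_command", "kwargs": {
  "series": "-3 2 0 0.008 255;0 0 20 0 255;0 0 15 0 255;0 0 15 0 255;0 0 10 0 255;0 0 0 0 255;0 0 0 0 255;0 0 0 0 255"
}}

```text
time_s: 14.3
tool_pos: [0.6057, -0.2753, 0.0941]
tool_rot: [180.0, 0.0, 85.9]
force: [-0.0, 0.5, 0.3]
grip_width: 0.0008
grasp_force: 0.0
```

```bash
python3 to.py s 0 139 .066 85.87
```

```text
[ 0.605  -0.2736]
t 14.3 pos [ 0.6057 -0.2753  0.0941] rot [1.7995e+02 3.0000e-02 8.5870e+01] w 0.0008 F [-0.   0.5  0.3]
turn rad -0.0 shift mm (target frame) [ 1.6 -0.9 28.1]
```

{"fn": "arm_command", "kwargs": {
  "series": "0 0 12 0 255;0 0 10 0 255;0 0 10 0 255;0 0 0 0 255;0 0 0 0 255;0 0 0 0 255"
}}

```text
time_s: 14.8
tool_pos: [0.6054, -0.2751, 0.0615]
tool_rot: [-180.0, 0.0, 85.9]
force: [0.3, -0.2, 0.2]
grip_width: 0.0006
grasp_force: 0.0
```

{"fn": "arm_command", "kwargs": {
  "series": "5 0 0 0 255;5 0 0 0 255;8 0 0 0 255;10 0 0 0 255;12 0 0 0 255;12 0 0 0 255;12 0 0 0 255;12 0 0 0 255;12 0 0 0 255;12 0 0 0 255;12 0 0 0 255;12 0 0 0 255;12 0 0 0 255;12 0 0 0 255;12 0 0 0 255;12 0 0 0 255;12 0 0 0 255;8 0 0 0 255;6 0 0 0 255;0 0 0 0 255"
}}

```text
time_s: 16.47
tool_pos: [0.6193, -0.0741, 0.0608]
tool_rot: [-179.9, -0.1, 86.0]
force: [0.9, 0.4, -0.4]
grip_width: 0.0003
grasp_force: 0.0
```

{"fn": "arm_command", "kwargs": {
  "series": "5 0 0 0 255;5 0 0 0 255;5 0 0 0 255;3 0 0 0 255;2 0 0 0 255;0 0 0 0 255;0 0 0 0 255;0 0 0 0 255"
}}

```text
time_s: 17.13
tool_pos: [0.6199, -0.06, 0.0609]
tool_rot: [-179.9, 0.2, 85.8]
force: [0.1, -6.0, -3.1]
grip_width: 0.0001
grasp_force: 3.4
```

{"fn": "arm_command", "kwargs": {
  "series": "4 0 0 0 255;3 0 0 0 255;0 0 0 0 255;0 0 0 0 255;0 0 0 0 255"
}}

```text
time_s: 17.55
tool_pos: [0.6199, -0.06, 0.0611]
tool_rot: [-180.0, 0.7, 85.5]
force: [0.5, -17.5, -6.1]
grip_width: 0.0004
grasp_force: 8.6
```

{"fn": "arm_command", "kwargs": {
  "series": "-9 0 0 0 255;-8 0 0 0 255;0 0 -30 0 200;0 0 -40 -0.05 0;0 0 -40 -0.12 0;0 0 -40 -0.12 0;0 0 -40 -0.12 0;0 0 -40 -0.12 0;0 0 0 -0.12 0;0 0 0 -0.12 0;0 0 0 -0.12 0;0 0 0 -0.12 0;0 0 0 -0.12 0;0 0 0 -0.12 0;0 0 0 -0.12 0;0 0 0 -0.115 0;0 0 0 0 0;0 0 0 0 0"
}}

```text
time_s: 19.05
tool_pos: [0.6204, -0.0663, 0.2918]
tool_rot: [179.9, -0.0, 170.9]
force: [-0.5, 0.0, 0.1]
grip_width: 0.0862
grasp_force: 0.0
```

```bash
python3 to.py .615 .306 .29 163.9
```

```text
t 19.05 pos [ 0.6204 -0.0663  0.2918] rot [179.9   -0.   170.85] w 0.0862 F [-0.5  0.   0.1]
turn rad 0.121 shift mm (target frame) [108.4 356.2   1.8]
```

{"fn": "arm_command", "kwargs": {
  "series": "0 0 0 0.121 0;12 39 0 0 0;12 39 0 0 0;12 39 0 0 0;12 39 0 0 0;12 39 0 0 0;12 39 0 0 0;12 39 0 0 0;12 39 0 0 0;12 39 0 0 0;0 0 0 0 0;0 0 0 0 0;0 0 0 0 0"
}}

```text
time_s: 20.13
tool_pos: [0.613, 0.2997, 0.2913]
tool_rot: [-179.9, -0.0, 164.0]
force: [1.3, -1.2, -0.0]
grip_width: 0.087
grasp_force: 0.0
```

```bash
python3 - <<'E'
from h import *
t=cams.read_camera('top');s=cams.read_camera('side')
cv2.imwrite('pics/top4.png',t);cv2.imwrite('pics/side4.png',s)
a=cv2.resize(t[140:290,280:460],(540,450),interpolation=cv2.INTER_CUBIC)
cv2.imwrite('pics/t4.png',a)
for c_ in blobs(t,(5,60,50),(20,255,200),(240,170,300,230)):
    r=cv2.minAreaRect(c_);print('carton',ray('top',cv2.boxPoints(r),.03)[:,:2].mean(0),r)
E
python3 to.py .615 .306 .29 163.9
```

```text
carton [0.62514733 0.13316922] ((264.5, 198.5), (27.0, 19.0), 90.0)
t 20.23 pos [0.6137 0.2977 0.292 ] rot [-1.7998e+02  3.0000e-02  1.6381e+02] w 0.0868 F [-0.6 -1.3  0.7]
turn rad -0.002 shift mm (target frame) [1.  8.4 2. ]
```

View pics/t4.png

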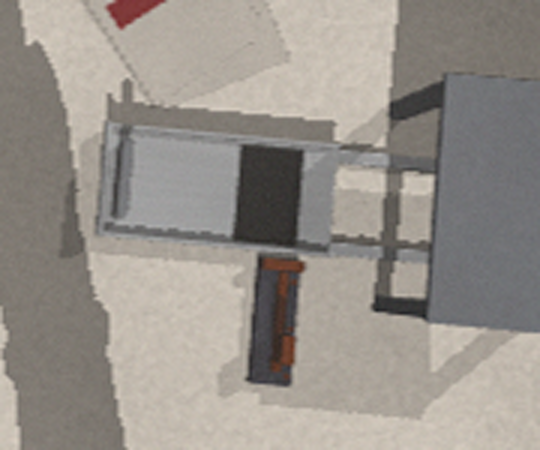

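```bash
python3 - <<'E'
from h import *
t=cv2.imread('pics/top4.png')
for th in(55,65,75):
  for c_ in blobs(t,(0,0,0),(180,255,th),(350,182,385,223),150):
    r=cv2.minAreaRect(c_);b=ray('top',cv2.boxPoints(r),.022)[:,:2];e=[b[1]-b[0],b[2]-b[1]];L=[np.linalg.norm(x) for x in e];k=int(np.argmax(L))
    m=cv2.moments(c_);print(th,'mat',b.mean(0).round(4),ray('top',[(m['m10']/m['m00'],m['m01']/m['m00'])],.022).round(4),np.degrees(np.arctan2(e[k][1],e[k][0])),np.round(L,4))
E
```

```text
55 mat [ 0.6011 -0.2099] [[ 0.5907 -0.2138  0.022 ]] -17.947282088680996 [0.0947 0.0597]
65 mat [ 0.611  -0.2017] [[ 0.6106 -0.2023  0.022 ]] -3.6394432290911993 [0.1021 0.0652]
75 mat [ 0.6112 -0.204 ] [[ 0.6107 -0.2022  0.022 ]] -4.522474926306489 [0.1029 0.0685]
```

{"fn": "arm_command", "kwargs": {
  "series": "1 8 20 0 0;0 0 40 0 0;0 0 40 0 0;0 0 40 0 0;0 0 40 0 0;0 0 20 0 0;0 0 0 0 0;0 0 0 0 0;0 0 0 0 0;0 0 0 0 0;0 0 0 0 0"
}}

```text
time_s: 21.15
tool_pos: [0.616, 0.3081, 0.0944]
tool_rot: [179.8, 0.2, 164.0]
force: [-0.3, -0.3, 0.3]
grip_width: 0.087
grasp_force: 0.0
```

```bash
python3 to.py .615 .306 .008 163.9
```

```text
t 21.15 pos [0.616  0.3081 0.0944] rot [1.7981e+02 1.7000e-01 1.6400e+02] w 0.087 F [-0.3 -0.3  0.3]
turn rad 0.002 shift mm (target frame) [ 0.3 -2.3 86.4]
```

{"fn": "arm_command", "kwargs": {
  "series": "0 -2 20 0 0;0 0 25 0 0;0 0 20 0 0;0 0 12 0 0;0 0 8 0 0;0 0 0 0 0;0 0 0 0 0;0 0 0 0 255;0 0 0 0 255;0 0 0 0 255;0 0 0 0 255;0 0 0 0 255;0 0 0 0 255",
  "squeeze": 35
}}

```text
time_s: 22.23
tool_pos: [0.6143, 0.3064, 0.0073]
tool_rot: [179.9, 0.0, 164.0]
force: [-0.9, 0.6, 2.7]
grip_width: 0.0636
grasp_force: 34.9
```

{"fn": "arm_command", "kwargs": {
  "series": "0 0 -10 0 255;0 0 -20 0 255;0 0 -35 0 255;0 0 -35 0 255;0 0 -35 -0.1 255;0 0 -35 -0.107 255;0 0 0 0 255;0 0 0 0 255;0 0 0 0 255"
}}

```text
time_s: 22.98
tool_pos: [0.6129, 0.3053, 0.1756]
tool_rot: [-179.9, -0.1, 175.8]
force: [-0.3, 0.2, -4.0]
grip_width: 0.0637
grasp_force: 34.9
```

```bash
python3 to.py .611 -.2025 .18 175.87
```

```text
t 22.98 pos [0.6129 0.3053 0.1756] rot [-1.7995e+02 -1.1000e-01  1.7582e+02] w 0.0637 F [-0.3  0.2 -4. ]
turn rad -0.001 shift mm (target frame) [ -34.6 -506.6   -4.4]
```

{"fn": "arm_command", "kwargs": {
  "series": "-2 -15 -1 0 255;-2 -30 0 0 255;-2 -33 0 0 255;-2 -33 0 0 255;-2 -33 0 0 255;-2 -33 0 0 255;-2 -33 0 0 255;-2 -33 0 0 255;-2 -33 0 0 255;-2 -33 0 0 255;-2 -33 0 0 255;-2 -33 0 0 255;-2 -33 0 0 255;-2 -33 0 0 255;-2 -33 0 0 255;-2 -20 0 0 255;-2 -12 0 0 255;0 0 0 0 255;0 0 0 0 255;0 0 0 0 255"
}}

```text
time_s: 24.65
tool_pos: [0.6115, -0.1988, 0.1766]
tool_rot: [179.9, -0.1, 176.0]
force: [0.7, 1.9, -1.4]
grip_width: 0.0637
grasp_force: 34.9
```

```bash
python3 to.py .611 -.2025 .031 175.87
```

```text
t 24.65 pos [ 0.6115 -0.1988  0.1766] rot [ 1.7989e+02 -9.0000e-02  1.7602e+02] w 0.0637 F [ 0.7  1.9 -1.4]
turn rad 0.003 shift mm (target frame) [  0.2  -3.7 145.6]
```

{"fn": "arm_command", "kwargs": {
  "series": "0 -3 30 0 255;0 0 35 0 255;0 0 35 0 255;0 0 30 0 255;0 0 0 0 255;0 0 0 0 255;0 0 0 0 255;0 0 0 0 255"
}}

```text
time_s: 25.32
tool_pos: [0.6134, -0.2044, 0.0504]
tool_rot: [-180.0, 0.3, 175.9]
force: [-0.9, -0.3, -2.7]
grip_width: 0.0639
grasp_force: 34.9
```

```bash
python3 to.py .611 -.2025 .030 175.87
```

```text
t 25.32 pos [ 0.6134 -0.2044  0.0504] rot [-179.97    0.26  175.95] w 0.0639 F [-0.9 -0.3 -2.7]
turn rad 0.001 shift mm (target frame) [ 2.5  1.7 20.4]
```

{"fn": "arm_command", "kwargs": {
  "series": "1 1 8 0 255;0 0 8 0 255;0 0 4 0 255;0 0 0 0 255;0 0 0 0 255;0 0 0 0 255;0 0 0 0 255"
}}

```text
time_s: 25.9
tool_pos: [0.6107, -0.2032, 0.0291]
tool_rot: [180.0, 0.0, 175.9]
force: [-2.6, 1.2, 8.0]
grip_width: 0.0638
grasp_force: 35.0
```

```bash
python3 to.py .611 -.2025 .030 175.87
```

```text
t 25.9 pos [ 0.6107 -0.2032  0.0291] rot [1.7995e+02 5.0000e-02 1.7591e+02] w 0.0638 F [-2.6  1.2  8. ]
turn rad 0.001 shift mm (target frame) [-0.2  0.7 -0.9]
```

{"fn": "arm_command", "kwargs": {
  "series": "0 0 0 0 0;0 0 0 0 0;0 0 0 0 0;0 0 0 0 0;0 0 0 0 0;0 0 -15 0 0;0 0 -30 0 0;0 0 -40 0 0;0 0 -40 0 0;0 0 -40 0 0;0 0 -30 0.1 0;0 0 0 0.12 0;0 0 0 0.12 0;0 0 0 0.085 0;0 0 0 0 0;0 0 0 0 0"
}}

```text
time_s: 27.23
tool_pos: [0.6103, -0.2033, 0.2233]
tool_rot: [180.0, 0.0, 151.7]
force: [-0.8, -0.2, -0.1]
grip_width: 0.087
grasp_force: 0.0
```

```bash
python3 to.py .4703 .3411 .22 151.6
```

```text
t 27.23 pos [ 0.6103 -0.2033  0.2233] rot [1.7999e+02 4.0000e-02 1.5167e+02] w 0.087 F [-0.8 -0.2 -0.1]
turn rad 0.001 shift mm (target frame) [382.1 412.3   3.3]
```

{"fn": "arm_command", "kwargs": {
  "series": "14 15 0 0 0;24 26 0 0 0;26 28 0 0 0;26 28 0 0 0;26 28 0 0 0;26 28 0 0 0;26 28 0 0 0;26 28 0 0 0;26 28 0 0 0;26 28 0 0 0;26 28 0 0 0;26 28 0 0 0;26 28 0 0 0;26 28 0 0 0;26 28 0 0 0;6 7 0 0 0;0 0 0 0 0;0 0 0 0 0;0 0 0 0 0"
}}

```text
time_s: 28.82
tool_pos: [0.4718, 0.3389, 0.2228]
tool_rot: [-180.0, 0.1, 151.4]
force: [0.6, -0.3, -0.5]
grip_width: 0.0871
grasp_force: 0.0
```

```bash
python3 - <<'E'
from h import *
t=cams.read_camera('top');cv2.imwrite('pics/top5.png',t)
for th in(65,75):
  for c_ in blobs(t,(0,0,0),(180,255,th),(350,175,392,230),150):
    r=cv2.minAreaRect(c_);b=ray('top',cv2.boxPoints(r),.058)[:,:2];e=[b[1]-b[0],b[2]-b[1]];L=[np.linalg.norm(x) for x in e];k=int(np.argmax(L))
    print(th,'case on mat',b.mean(0).round(4),np.degrees(np.arctan2(e[k][1],e[k][0])),np.round(L,4))
E
python3 to.py .4703 .3411 .09 151.6
```

```text
65 case on mat [ 0.6094 -0.1982] -4.12764938842004 [0.1026 0.0694]
75 case on mat [ 0.6096 -0.1975] -4.741851989810058 [0.1035 0.0723]
t 28.87 pos [0.472  0.3387 0.2229] rot [-1.7999e+02  4.0000e-02  1.5139e+02] w 0.087 F [-0.3 -1.2 -0.2]
turn rad -0.004 shift mm (target frame) [  2.6   1.3 132.9]
```

{"fn": "arm_command", "kwargs": {
  "series": "2 1 30 0 0;0 0 40 0 0;0 0 40 0 0;0 0 25 0 0;0 0 0 0 0;0 0 0 0 0;0 0 0 0 0"
}}

```text
time_s: 29.45
tool_pos: [0.4714, 0.3427, 0.0898]
tool_rot: [179.8, 0.1, 151.5]
force: [0.1, -0.1, 0.3]
grip_width: 0.0869
grasp_force: 0.0
```

```bash
python3 to.py .4703 .3411 .008 151.6
```

```text
t 29.45 pos [0.4714 0.3427 0.0898] rot [1.7983e+02 8.0000e-02 1.5145e+02] w 0.0869 F [ 0.1 -0.1  0.3]
turn rad -0.003 shift mm (target frame) [ 0.2 -1.9 81.8]
```

{"fn": "arm_command", "kwargs": {
  "series": "0 -2 20 0 0;0 0 25 0 0;0 0 18 0 0;0 0 10 0 0;0 0 7 0 0;0 0 0 0 0;0 0 0 0 0;0 0 0 0 255;0 0 0 0 255;0 0 0 0 255;0 0 0 0 255;0 0 0 0 255;0 0 0 0 255"
}}

```text
time_s: 30.53
tool_pos: [0.4689, 0.3415, 0.008]
tool_rot: [179.9, 0.0, 151.5]
force: [0.0, -0.6, 1.9]
grip_width: 0.0639
grasp_force: 35.0
```

{"fn": "arm_command", "kwargs": {
  "series": "0 0 -10 0 255;0 0 -20 0 255;0 0 -35 0 255;0 0 -35 -0.1 255;0 0 -35 -0.12 255;0 0 -35 -0.12 255;0 0 -20 -0.085 255;0 0 0 0 255;0 0 0 0 255;0 0 0 0 255"
}}

```text
time_s: 31.37
tool_pos: [0.4675, 0.3402, 0.1958]
tool_rot: [-179.9, -0.1, 175.8]
force: [-0.0, 0.6, -2.8]
grip_width: 0.0635
grasp_force: 35.0
```

```bash
python3 to.py .611 -.2025 .18 175.87
```

```text
t 31.37 pos [0.4675 0.3402 0.1958] rot [-1.7987e+02 -1.3000e-01  1.7578e+02] w 0.0635 F [-0.   0.6 -2.8]
turn rad -0.002 shift mm (target frame) [-182.2 -530.9   15.8]
```

{"fn": "arm_command", "kwargs": {
  "series": "-6 -16 0 0 255;-10 -30 0 0 255;-11 -33 0 0 255;-11 -33 0 0 255;-11 -33 0 0 255;-11 -33 0 0 255;-11 -33 0 0 255;-11 -33 0 0 255;-11 -33 0 0 255;-11 -33 0 0 255;-11 -33 0 0 255;-11 -33 0 0 255;-11 -33 0 0 255;-11 -33 0 0 255;-11 -33 0 0 255;-11 -31 0 0 255;-11 -20 0 0 255;-2 -5 0 0 255;0 0 0 0 255;0 0 0 0 255"
}}

```text
time_s: 33.03
tool_pos: [0.612, -0.2007, 0.1954]
tool_rot: [179.9, -0.2, 175.8]
force: [0.0, 1.2, -3.3]
grip_width: 0.0634
grasp_force: 35.0
```

```bash
python3 to.py .6108 -.203 .090 175.87
```

```text
t 33.03 pos [ 0.612  -0.2007  0.1954] rot [179.94  -0.22 175.83] w 0.0634 F [ 0.   1.2 -3.3]
turn rad -0.001 shift mm (target frame) [  1.   -2.4 105.4]
```

{"fn": "arm_command", "kwargs": {
  "series": "0 0 30 0 255;0 0 35 0 255;0 0 35 0 255;0 0 5 0 255;0 0 0 0 255;0 0 0 0 255;0 0 0 0 255;0 0 0 0 255;0 0 0 0 255"
}}

```text
time_s: 33.78
tool_pos: [0.6143, -0.202, 0.0946]
tool_rot: [-180.0, 0.2, 175.9]
force: [-0.1, -0.2, -2.3]
grip_width: 0.0639
grasp_force: 35.0
```

```bash
python3 to.py .6108 -.203 .066 175.87
```

```text
t 33.78 pos [ 0.6143 -0.202   0.0946] rot [-179.99    0.19  175.89] w 0.0639 F [-0.1 -0.2 -2.3]
turn rad 0.0 shift mm (target frame) [ 3.4 -1.2 28.6]
```

{"fn": "arm_command", "kwargs": {
  "series": "2 0 10 0 255;0 0 9 0 255;0 0 5 0 255;0 0 0 0 255;0 0 0 0 255;0 0 0 0 255;0 0 0 0 255;0 0 0 0 255"
}}

```text
time_s: 34.45
tool_pos: [0.6112, -0.2016, 0.0687]
tool_rot: [180.0, 0.0, 175.9]
force: [0.1, 0.1, -2.9]
grip_width: 0.0636
grasp_force: 35.0
```

```bash
python3 to.py .6108 -.203 .066 175.87
```

```text
t 34.45 pos [ 0.6112 -0.2016  0.0687] rot [1.8000e+02 2.0000e-02 1.7589e+02] w 0.0636 F [ 0.1  0.1 -2.9]
turn rad 0.0 shift mm (target frame) [ 0.3 -1.4  2.7]
```

{"fn": "arm_command", "kwargs": {
  "series": "0 -1 2 0 255;0 0 2 0 255;0 0 0 0 255;0 0 0 0 255;0 0 0 0 255"
}}

```text
time_s: 34.87
tool_pos: [0.6113, -0.2028, 0.0661]
tool_rot: [180.0, 0.1, 175.9]
force: [-1.8, 0.7, 4.6]
grip_width: 0.0636
grasp_force: 35.0
```

{"fn": "arm_command", "kwargs": {
  "series": "0 0 0 0 0;0 0 0 0 0;0 0 0 0 0;0 0 0 0 0;0 0 0 0 0;0 0 -15 0 0;0 0 -30 0 0;0 0 -40 0 0;0 0 -40 0 0;0 0 -30 -0.05 0;0 0 0 0 0;0 15 0 0 0;0 30 0 0 0;0 35 0 0 0;0 35 0 0 0;0 35 0 0 0;0 20 0 0 0;0 0 0 0 0;0 0 0 0 0"
}}

```text
time_s: 36.45
tool_pos: [0.6148, -0.0309, 0.2201]
tool_rot: [180.0, 0.0, 178.9]
force: [-0.7, -0.8, 0.1]
grip_width: 0.087
grasp_force: 0.0
```

```bash
python3 - <<'E'
from h import *
t=cams.read_camera('top');cv2.imwrite('pics/top6.png',t)
for c_ in blobs(t,(5,60,50),(20,255,200),(225,140,320,270)):
    r=cv2.minAreaRect(c_);b=ray('top',cv2.boxPoints(r),.03)[:,:2];print('carton',b.mean(0).round(4),r)
for th in(65,75):
  for c_ in blobs(t,(0,0,0),(180,255,th),(350,175,392,230),150):
    r=cv2.minAreaRect(c_);b=ray('top',cv2.boxPoints(r),.094)[:,:2];e=[b[1]-b[0],b[2]-b[1]];L=[np.linalg.norm(x) for x in e];k=int(np.argmax(L))
    print(th,'stack',b.mean(0).round(4),np.degrees(np.arctan2(e[k][1],e[k][0])),np.round(L,4))
a=cv2.resize(t[120:270,225:425],(800,600),interpolation=cv2.INTER_CUBIC);cv2.imwrite('pics/t6.png',a)
E
python3 to.py .6251 .1332 .22 179
```

```text
carton [0.6253 0.132 ] ((264.85162353515625, 198.46759033203125), (19.225982666015625, 27.415754318237305), 2.8624050617218018)
65 stack [ 0.609  -0.1965] -5.269696771689788 [0.1042 0.0707]
75 stack [ 0.6076 -0.2058] -6.6756282882845355 [0.1061 0.0927]
t 36.5 pos [ 0.6147 -0.0331  0.2202] rot [-1.7996e+02  4.0000e-02  1.7876e+02] w 0.0871 F [ 0.3 -1.6 -0.5]
turn rad -0.004 shift mm (target frame) [ -7.5 166.5   0.2]
```

View pics/t6.png

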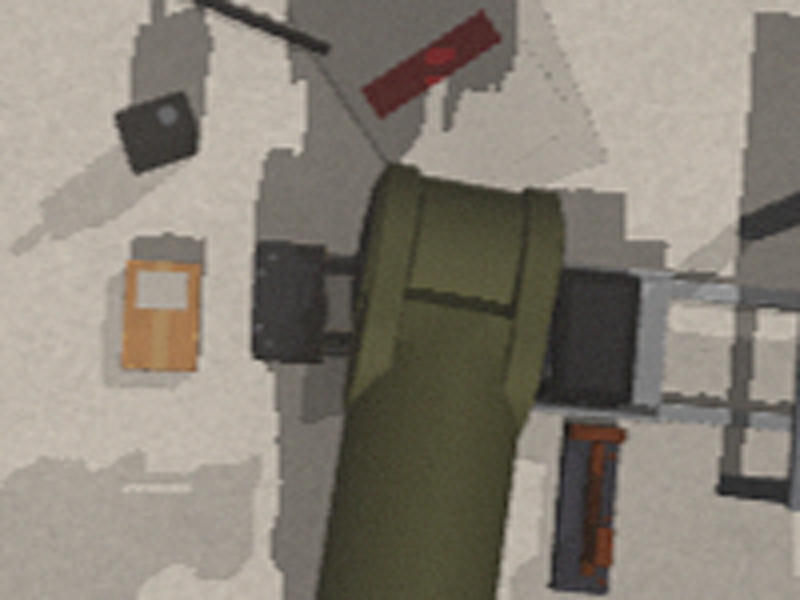

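{"fn": "arm_command", "kwargs": {
  "series": "-2 15 0 0 0;-2 30 0 0 0;-2 35 0 0 0;-2 35 0 0 0;0 35 0 0 0;0 17 0 0 0;0 0 30 0 0;0 0 40 0 0;0 0 40 0 0;0 0 20 0 0;0 0 0 0 0;0 0 0 0 0;0 0 0 0 0;0 0 0 0 0"
}}

```text
time_s: 37.67
tool_pos: [0.6283, 0.1341, 0.0923]
tool_rot: [179.9, 0.2, 178.7]
force: [0.1, 0.2, 0.3]
grip_width: 0.087
grasp_force: 0.0
```

```bash
python3 to.py .6252 .1325 .008 179
```

```text
t 37.67 pos [0.6283 0.1341 0.0923] rot [179.92   0.24 178.7 ] w 0.087 F [0.1 0.2 0.3]
turn rad -0.005 shift mm (target frame) [ 3.1 -1.7 84.3]
```

{"fn": "arm_command", "kwargs": {
  "series": "1 -2 20 0 0;0 0 25 0 0;0 0 20 0 0;0 0 12 0 0;0 0 7 0 0;0 0 0 0 0;0 0 0 0 0;0 0 0 0 0;0 0 0 0 255;0 0 0 0 255;0 0 0 0 255;0 0 0 0 255;0 0 0 0 255;0 0 0 0 255",
  "squeeze": 25
}}

```text
time_s: 38.83
tool_pos: [0.6254, 0.132, 0.0058]
tool_rot: [-180.0, 0.0, 178.8]
force: [-0.4, -0.3, 0.4]
grip_width: 0.0597
grasp_force: 25.0
```

{"fn": "arm_command", "kwargs": {
  "series": "0 0 -10 0 255;0 0 -20 0 255;0 0 -35 0 255;0 0 -35 0.05 255;0 0 -35 0 255;0 0 -35 0 255;0 0 -20 0 255;0 0 0 0 255;0 0 0 0 255;0 0 0 0 255"
}}

```text
time_s: 39.67
tool_pos: [0.624, 0.1322, 0.1939]
tool_rot: [-180.0, -0.2, 175.9]
force: [0.0, -0.1, -3.5]
grip_width: 0.0599
grasp_force: 25.0
```

```bash
python3 to.py .611 -.2025 .18 175.87
```

```text
t 39.67 pos [0.624  0.1322 0.1939] rot [-1.7996e+02 -1.6000e-01  1.7589e+02] w 0.0599 F [ 0.  -0.1 -3.5]
turn rad 0.0 shift mm (target frame) [ -11.1 -334.8   13.9]
```

{"fn": "arm_command", "kwargs": {
  "series": "-1 -15 0 0 255;-1 -25 0 0 255;-1 -30 0 0 255;-1 -30 0 0 255;-1 -30 0 0 255;-1 -30 0 0 255;-1 -30 0 0 255;-1 -30 0 0 255;-1 -30 0 0 255;-1 -30 0 0 255;-1 -30 0 0 255;0 -20 0 0 255;0 -5 0 0 255;0 0 20 0 255;0 0 30 0 255;0 0 20 0 255;0 0 0 0 255;0 0 0 0 255;0 0 0 0 255;0 0 0 0 255"
}}

```text
time_s: 41.33
tool_pos: [0.6131, -0.2032, 0.1272]
tool_rot: [-180.0, 0.1, 175.9]
force: [0.1, -1.2, -2.4]
grip_width: 0.0598
grasp_force: 25.0
```

```bash
python3 to.py .611 -.203 .0998 175.87
```

```text
t 41.33 pos [ 0.6131 -0.2032  0.1272] rot [-1.7997e+02  1.4000e-01  1.7589e+02] w 0.0598 F [ 0.1 -1.2 -2.4]
turn rad 0.0 shift mm (target frame) [ 2.1  0.1 27.4]
```

{"fn": "arm_command", "kwargs": {
  "series": "1 0 8 0 255;0 0 8 0 255;0 0 5 0 255;0 0 3 0 255;0 0 0 0 255;0 0 0 0 255;0 0 0 0 255;0 0 0 0 255;0 0 0 0 255"
}}

```text
time_s: 42.08
tool_pos: [0.6115, -0.2027, 0.1019]
tool_rot: [-180.0, 0.0, 175.9]
force: [-0.0, -0.1, -2.5]
grip_width: 0.0596
grasp_force: 25.0
```

```bash
python3 to.py .611 -.203 .0998 175.87
```

```text
t 42.08 pos [ 0.6115 -0.2027  0.1019] rot [-1.8000e+02  4.0000e-02  1.7589e+02] w 0.0596 F [-0.  -0.1 -2.5]
turn rad 0.0 shift mm (target frame) [ 0.4 -0.3  2.1]
```

{"fn": "arm_command", "kwargs": {
  "series": "0 0 2 0 255;0 0 1 0 255;0 0 0 0 255;0 0 0 0 255;0 0 0 0 255"
}}

```text
time_s: 42.5
tool_pos: [0.6117, -0.2028, 0.0997]
tool_rot: [180.0, 0.1, 175.9]
force: [-1.9, 1.2, 6.0]
grip_width: 0.0596
grasp_force: 25.0
```

{"fn": "arm_command", "kwargs": {
  "series": "0 0 0 0 0;0 0 0 0 0;0 0 0 0 0;0 0 0 0 0;0 0 0 0 0;0 0 0 0 0;0 0 -15 0 0;0 0 -30 0 0;0 0 -40 0 0;0 0 -40 0 0;0 0 -20 0 0;0 30 0 0 0;0 35 0 0 255;0 35 0 0 255;0 35 0 0 255;0 35 0 0 255;0 25 0 0 255;0 0 0 0 255;0 0 0 0 255"
}}

```text
time_s: 44.08
tool_pos: [0.6253, -0.0057, 0.2432]
tool_rot: [180.0, -0.0, 176.1]
force: [0.8, -1.1, -0.4]
grip_width: 0.0483
grasp_force: 0.0
```

{"fn": "arm_command", "kwargs": {
  "series": "0 0 0 0.1 255;0 0 0 0.12 255;0 0 0 0.12 255;0 0 0 0.12 255;0 0 0 0.12 255;0 0 0 0.12 255;0 0 0 0.12 255;0 0 0 0.12 255;0 0 0 0.12 255;0 0 0 0.12 255;0 0 0 0.12 255;0 0 0 0.12 255;0 0 0 0.12 255;0 0 0 0.031 255;0 0 0 0 255;0 0 0 0 255;0 0 0 0 255"
}}

```text
time_s: 45.5
tool_pos: [0.6251, -0.0094, 0.2437]
tool_rot: [180.0, 0.0, 85.8]
force: [-0.6, -0.3, 0.4]
grip_width: 0.0007
grasp_force: 0.0
```

```bash
python3 to.py s 0 398 .24 85.87; python3 - <<'E'
from h import *
t=cams.read_camera('top');s=cams.read_camera('side')
a=cv2.resize(t[150:250,300:440],(560,400),interpolation=cv2.INTER_CUBIC);b=cv2.resize(s[140:220,240:300],(240,320),interpolation=cv2.INTER_CUBIC)
c=np.zeros((400,800,3),np.uint8);c[:,:560]=a;c[:320,560:]=b;cv2.imwrite('pics/t7.png',c)
for c_ in blobs(t,(5,60,50),(20,255,200),(350,180,392,225),100):
    r=cv2.minAreaRect(c_);b=ray('top',cv2.boxPoints(r),.124)[:,:2];print('carton',b.mean(0).round(4),r)
E
```

```text
[ 0.6237 -0.0153]
t 45.5 pos [ 0.6251 -0.0094  0.2437] rot [1.7999e+02 1.0000e-02 8.5840e+01] w 0.0007 F [-0.6 -0.3  0.4]
turn rad -0.0 shift mm (target frame) [-5.9 -1.   3.7]
carton [ 0.61   -0.1992] ((374.8770751953125, 203.3524627685547), (22.633935928344727, 30.0578670501709), 5.19442892074585)
```

View pics/t7.png

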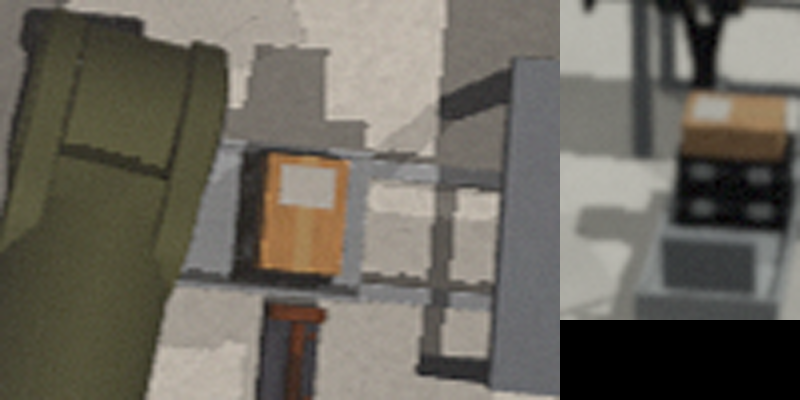

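{"fn": "arm_command", "kwargs": {
  "series": "-3 -1 20 0 255;0 0 35 0 255;0 0 40 0 255;0 0 40 0 255;0 0 30 0 255;0 0 15 0 255;0 0 0 0 255;0 0 0 0 255;0 0 0 0 255;0 0 0 0 255"
}}

```text
time_s: 46.43
tool_pos: [0.6259, -0.0113, 0.0661]
tool_rot: [179.8, -0.0, 85.9]
force: [0.6, 0.1, 0.6]
grip_width: 0.0008
grasp_force: 0.0
```

{"fn": "arm_command", "kwargs": {
  "series": "-4 0 0 0 255;-4 0 0 0 255;-3 0 0 0 255;-2 0 0 0 255;-2 0 0 0 255;-2 0 0 0 255;-2 0 0 0 255;-3 0 0 0 255;-3 0 0 0 255;-4 0 0 0 255;-5 0 0 0 255;-6 0 0 0 255;-6 0 0 0 255;-6 0 0 0 255;-6 0 0 0 255;-6 0 0 0 255;-6 0 0 0 255;-6 0 0 0 255;-6 0 0 0 255;-6 0 0 0 255"
}}

```text
time_s: 48.1
tool_pos: [0.6176, -0.0995, 0.0636]
tool_rot: [180.0, -0.0, 85.9]
force: [-0.3, 3.4, 3.8]
grip_width: 0.0001
grasp_force: 1.8
```

{"fn": "arm_command", "kwargs": {
  "series": "-6 0 0 0 255;-6 0 0 0 255;-6 0 0 0 255;-6 0 0 0 255;-6 0 0 0 255;-6 0 0 0 255;-6 0 0 0 255;-6 0 0 0 255;-6 0 0 0 255;-6 0 0 0 255;-6 0 0 0 255;-6 0 0 0 255;-6 0 0 0 255;-6 0 0 0 255;-6 0 0 0 255;-6 0 0 0 255;-6 0 0 0 255;-5 0 0 0 255;-5 0 0 0 255;-4 0 0 0 255"
}}

```text
time_s: 49.77
tool_pos: [0.609, -0.2154, 0.0634]
tool_rot: [-180.0, 0.0, 85.9]
force: [-1.0, 2.5, 2.2]
grip_width: 0.0008
grasp_force: 1.6
```

{"fn": "arm_command", "kwargs": {
  "series": "-4 0 0 0 255;-3 0 0 0 255;-3 0 0 0 255;-2 0 0 0 255;-2 0 0 0 255;-2 0 0 0 255;0 0 0 0 255;0 0 0 0 255;0 0 0 0 255"
}}

```text
time_s: 50.52
tool_pos: [0.6082, -0.2312, 0.0635]
tool_rot: [180.0, 0.1, 85.9]
force: [-0.0, 1.6, 0.5]
grip_width: 0.0006
grasp_force: 0.3
```

```bash
python3 to.py s 0 175.5 .066 85.87
```

```text
[ 0.6076 -0.2372]
t 50.52 pos [ 0.6082 -0.2312  0.0635] rot [1.7997e+02 7.0000e-02 8.5860e+01] w 0.0006 F [-0.   1.6  0.5]
turn rad -0.0 shift mm (target frame) [-6.  -0.2 -2.5]
```

{"fn": "arm_command", "kwargs": {
  "series": "-2 0 0 0 255;-2 0 0 0 255;-2 0 0 0 255;-2 0 0 0 255;0 0 0 0 255;0 0 0 0 255;0 0 0 0 255"
}}

```text
time_s: 51.1
tool_pos: [0.6079, -0.2354, 0.0635]
tool_rot: [-179.9, -0.3, 86.0]
force: [-1.2, 9.4, 3.5]
grip_width: 0.0004
grasp_force: 4.0
```

{"fn": "arm_command", "kwargs": {
  "series": "-2 0 0 0 255;-1 0 0 0 255;0 0 0 0 255;0 0 0 0 255;0 0 0 0 255"
}}

```text
time_s: 51.52
tool_pos: [0.6079, -0.2354, 0.0635]
tool_rot: [-179.9, -0.5, 86.1]
force: [-4.0, 13.4, 7.3]
grip_width: 0.0003
grasp_force: 6.5
```

{"fn": "arm_command", "kwargs": {
  "series": "8 0 0 0 255;8 0 0 0 255;0 0 -30 0 255;0 0 -40 0 255;0 0 -20 0 0;0 -30 0 0 0;0 -38 0 0 0;0 -38 0 0 0;0 -38 0 0 0;0 -14 0 0 0;0 0 0 0 0;0 0 0 0 0;0 0 0 0 0;0 0 0 0 0"
}}

```text
time_s: 52.68
tool_pos: [0.4523, -0.2146, 0.154]
tool_rot: [179.9, 0.1, 85.9]
force: [-0.6, 0.7, 0.9]
grip_width: 0.0593
grasp_force: 0.0
```

```bash
python3 to.py .4505 -.2114 .055 85.87
```

```text
t 52.68 pos [ 0.4523 -0.2146  0.154 ] rot [1.7994e+02 1.2000e-01 8.5890e+01] w 0.0593 F [-0.6  0.7  0.9]
turn rad 0.0 shift mm (target frame) [ 3. -2. 99.]
```

{"fn": "arm_command", "kwargs": {
  "series": "3 -1 0 0 0;0 0 25 0 0;0 0 30 0 0;0 0 25 0 0;0 0 12 0 0;0 0 7 0 0;0 0 0 0 0;0 0 0 0 0;0 0 0 0 0"
}}

```text
time_s: 53.43
tool_pos: [0.4511, -0.2116, 0.0555]
tool_rot: [179.9, 0.0, 85.9]
force: [-0.5, -0.4, 0.2]
grip_width: 0.0871
grasp_force: 0.0
```

{"fn": "arm_command", "kwargs": {
  "series": "0 0 0 0 255;0 0 0 0 255;0 0 0 0 255;0 0 0 0 255;0 0 0 0 255;0 0 0 0 255;0 0 0 0 255;0 0 0 0 255;0 0 0 0 255;0 0 0 0 255",
  "squeeze": 40
}}

```text
time_s: 54.27
tool_pos: [0.4517, -0.2112, 0.0547]
tool_rot: [179.8, 0.0, 85.9]
force: [3.9, -1.3, -6.4]
grip_width: 0.0294
grasp_force: 40.0
```

{"fn": "arm_command", "kwargs": {
  "series": "0 6 0 0 255;0 8 0 0 255;0 8 0 0 255;0 8 0 0 255;0 8 0 0 255;0 8 0 0 255;0 8 0 0 255;0 6 0 0 255;0 5 0 0 255;0 4 0 0 255;0 0 0 0 255;0 0 0 0 255;0 0 0 0 255"
}}

```text
time_s: 55.35
tool_pos: [0.5165, -0.216, 0.0545]
tool_rot: [-179.7, -0.1, 85.8]
force: [-7.9, 2.1, 9.1]
grip_width: 0.0295
grasp_force: 40.0
```

{"fn": "arm_command", "kwargs": {
  "series": "0 3 0 0 255;0 2 0 0 255;0 0 0 0 255;0 0 0 0 255;0 0 0 0 255"
}}

```text
time_s: 55.77
tool_pos: [0.5165, -0.2159, 0.0543]
tool_rot: [-179.1, -0.3, 85.8]
force: [-21.5, 6.4, 21.2]
grip_width: 0.0294
grasp_force: 40.0
```

{"fn": "arm_command", "kwargs": {
  "series": "0 -3 0 0 255;0 -2 0 0 0;0 0 0 0 0;0 0 0 0 0;0 0 0 0 0;0 0 0 0 0;0 0 -20 0 0;0 0 -40 0 0;0 0 -40 0 0;0 0 -40 0 0;20 0 -40 0 0;35 0 0 0 0;35 0 0 0 0;35 0 0 0 0;35 0 0 0 0;35 0 0 0 0;0 0 0 0 0;0 0 0 0 0"
}}

```text
time_s: 57.27
tool_pos: [0.5332, -0.0199, 0.2317]
tool_rot: [-180.0, -0.0, 86.2]
force: [0.3, -1.4, 0.2]
grip_width: 0.0868
grasp_force: 0.0
```

```bash
python3 - <<'E'
from h import *
t=cams.read_camera('top');s=cams.read_camera('side')
a=cv2.resize(s[110:210,240:350],(440,400),interpolation=cv2.INTER_CUBIC);b=cv2.resize(t[150:280,355:500],(360,323),interpolation=cv2.INTER_CUBIC)
c=np.zeros((400,800,3),np.uint8);c[:,:440]=a;c[:323,440:]=b;cv2.imwrite('pics/t8.png',c)
E
```

```text
(no output)
```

View pics/t8.png

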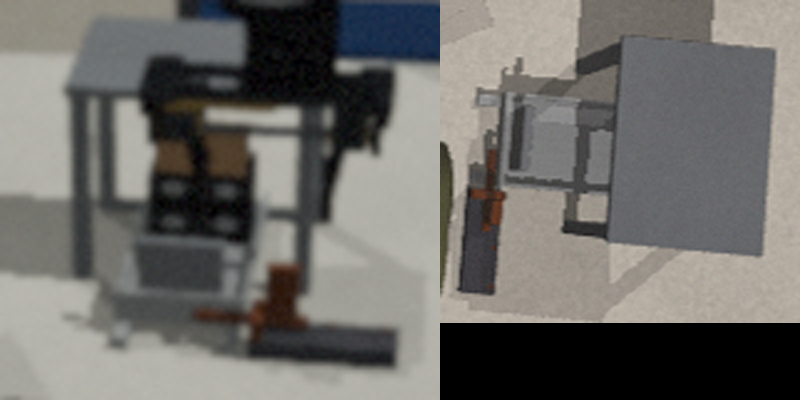

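The column stands square under the roof, carton on top (side crop, around 205,190). The tray is home, and the rod crosses its front as it did at the start (top crop, around 490,165). The gripper is clear of everything.

```bash
python3 -c "
from cell import env
print(env.sign_off())"
```

```text
the job is handed in; nothing more can be done
None
```

I handed the job in at about 57 s: both black cases (only two were there) and the carton stand in one square column on the mat, the tray is home and the bolt is shot fully home; the cup and radio were never touched, and the hand-in gave no verdict.

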